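# Childproof the checkers box

## Robot

A 6-joint arm with a two-finger parallel gripper is mounted at the origin on the work surface. World frame = base frame: x ahead of the robot, y to its left, z up, the work surface at z = 0. Lengths are in m, angles in rad, forces in N, time in s.
With the tool pointing down it reaches from about 0.425 to 0.95 m from the base axis. Payload 3.5 kg.
Tool frame: the origin (TCP) lies at the very end of the fingers, on their centre line; the grasp point (between the pads) lies 19 mm behind it; z points along the fingers, y is the line along which they close (so a half turn about z gives the same grasp; the last joint's range is limited). The gripper opens to 85 mm and grips with 20 to 120 N. Pads are 22 mm wide; open, the fingers measure 114 mm over their backs; the gripper's body (76 mm by 85 mm) begins 54 mm behind the grasp point. The pads swing forward as they close: fully open they stand 13 mm farther back than shut.
Start: joints at [-1.351, 0.286, 1.577, -0, 1.279, -0.15], TCP at [0.244, -0.629, 0.231] pointing down, gripper open.
Joint ranges: [-2.77, 2.77], [-0.9, 2.22], [0.21, 2.48], [-1.53, 4.67], [0.24, 2.81], [-2.84, 2.84]. Speed limits (rad/s): [2.79, 2.79, 3.14, 3.14, 3.14, 3.14].

## Interface

Orientations are given as a unit quaternion [x, y, z, w].
In Python, from plant import ctrl gives the robot as it stands.
- The arm moves only by the shell command python3 inch.py 'ROWS' [FORCE]. ROWS is a JSON list of rows, 1 to 10 of them, each of 7 numbers: dx, dy, dz in units of 25 mm, then a rotation vector rx, ry, rz in units of 0.2 rad, then the opening from 0.0 (shut) to 1.0 (fully open); each row is the pose to reach, as a shift and turn from the pose commanded when the command began, along the tool's axes at that moment; what a row does not reach only later rows make up. A row lasts 1/8 s, in which the tool goes at most 0.0625 m and 0.188 rad, less where a joint would pass 70% of its speed; a pose out of reach is approached as far as the arm can. The fingers move at their own pace and stop on an object; FORCE is the grip in N (left out, the last holds). Time passes only in rows, so rows that do not move let the fingers close. It prints the time, the measured TCP pose, the force, the opening and the grip force at its end. Input that does not fit is refused with a message, and nothing moves.
- ctrl.get_state(): the state, without advancing time (a new reading comes with each control period).
- ctrl.read_camera(name): name is "side" or "top"; returns a dict with "pixels" (480x640x3 uint8, red, green, blue), "camera_matrix" (3x3 intrinsics, pixels), "xyz" and "orientation" of the camera in the world. Camera axes: x right, y down, z forward; pixel columns grow to the right and rows downward; lengths in m; the calibration is good to about 2 mm. A picture is of the moment at which its call begins. There is no depth.
- ctrl.sign_off(): hands the job in; it is judged then, once.
The state is a dict: "time": time; "qpos": joint angles; "dq": joint speeds; "joint_efforts": joint torques, N m; "eef_pos": TCP position; "tcp_rot": TCP orientation; "contact_force": force on the tool from outside, world axes, zero at the start; "wrist_torque": the same for the moment, N m; "opening": opening from 0.0 (shut) to 1.0 (fully open); "finger_force": force on a finger pad.
Only numpy, scipy, OpenCV 4.12 (cv2) and the standard library are available. Lean on these libraries where they do the work, as an engineer would, in place of code of your own. Each camera call takes 0.05 s, during which the arm holds its last target. There are 200 camera calls.

## Task

Toddlers are coming: slide the black flush lid of the wooden game box all the way open, put every checker and die that is out on the table into it, and slide the lid fully shut again. Then use the orange screwdriver to turn the brass clamp screw clockwise until it is tight, and stand the screwdriver back upright in its hole in the wooden rack. Leave the snack stand, dice cup and bottle opener where they are.

Things in the scene. Friction and masses are not known exactly. Their poses are not given: they have to be found in the camera images.
- box: Light wooden game box, fixed, 130 (x) by 300 (y) by 60 mm high, hollow, walls 8 mm, floor 6 mm, 43 mm clear inside. Origin: centre of its underside; z up. Top, from its -y end: deck with the brass screw (y -150 to -91 mm); opening 108 mm wide (y -91 to +20 mm), covered by the shut lid; recessed deck (y +20 to +142 mm) over which the lid slides open.
- lid (a joint): Slide of the black lid in m: 0 = fully shut, 0.115 = fully open; grows as the lid moves along the box's +y. It has no handle: press down on its top with the fingertips and drag. Sliding resistance about 1.2 N plus 4 N per m/s; it stays where left.
- lid_top (a point): Centre of the lid's top face, moving with it. The lid is a flat black plate 107 mm (x) by 112 mm (y), 5 mm thick, with a rubbery top flush with the box's top (60 mm above the table); axes as the box.
- screw (a joint): Turn of the brass clamp screw in rad, starting loose between 0 and 0.5; grows clockwise seen from above; a stop at 3.2 is tight. The head sinks 1.6 mm per rad (about 5 mm over its whole turn), so the bit must be pushed after it. Turning resistance 0.05 N m, it stays where left; it hardly turns by pushing alone.
- screw_slot (a point): Centre of the floor of the cross slot in the brass screw head, on its vertical axis, at x 0, y -120.5 mm of the box; 70 mm above the table when loose, 65 when tight. x and y lie along the cross's arms and turn with the screw. Head 32 mm across; slots 7 mm wide, 6 mm deep, open at the edge. A 2 mm thick, 22 mm wide steel strap under the head reaches 7 mm over the lid's edge.
- driver: Stubby screwdriver, 109 mm, 90 g; origin at its bit's tip, z up through the handle, x and y along the cross bit's blades and square to the handle's flats. Blades 3 mm thick, 14 mm across, 12 mm long, rounded ends; shank 12 mm thick to z 48; orange square handle 30 x 30 mm, z 48 to 106; black cap to 109. Starts upright in the rack's hole, handle's lower face resting on the block.
- rack: Wooden rack fixed to the table. Origin under its screwdriver hole, on the table. The screwdriver block is 50 by 50 mm and 52 mm high; from it a low board 60 mm wide with three coloured pawns and a back board, 66 mm high, runs 200 mm along the rack's -y.
- stand_hole (a point): Centre of the mouth of the square hole (22 by 22 mm, right through) in the top of the rack's block, 52 mm above the table; axes as the rack.
- snack_stand: Three-tier white ceramic snack stand, empty, 210 mm across at its base, 290 mm high; origin at the centre of its underside. Leave alone.
- dice_cup: Glass cup 72 mm across, 85 mm high, upright; origin at the centre of its underside. Leave alone.
- opener: Flat steel bottle opener 118 mm long, 4 mm thick, lying on the table; origin under its middle. Leave alone.
- checker_low1: Ebony-black plastic draughts checker, round disc 36 mm across and 12 mm thick, 15 g; origin at the centre of its underside, z its axis. Always present, flat on the table.
- checker_low2: Ebony-black plastic draughts checker, round disc 36 mm across and 12 mm thick, 15 g; origin at the centre of its underside, z its axis. Always present, flat on the table.
- checker_top1: Ebony-black plastic draughts checker, round disc 36 mm across and 12 mm thick, 15 g; origin at the centre of its underside, z its axis. Lies on checker_low1 at the start, if present (else None).
- checker_top2: Ebony-black plastic draughts checker, round disc 36 mm across and 12 mm thick, 15 g; origin at the centre of its underside, z its axis. Lies on checker_low2 at the start, if present (else None).
- die1: White die, 20 mm cube with black pips, 14 g, on the table; origin at the centre of its underside face as it starts (so the cube's centre is 10 mm along its own z), axes along its edges. May be absent (None).
- die2: White die, 20 mm cube with black pips, 14 g, on the table; origin at the centre of its underside face as it starts (so the cube's centre is 10 mm along its own z), axes along its edges. May be absent (None).
- die3: White die, 20 mm cube with black pips, 14 g, on the table; origin at the centre of its underside face as it starts (so the cube's centre is 10 mm along its own z), axes along its edges. May be absent (None).

How it is judged:
On the way, in this order (a step that is already met when the one before it is completed fails the run):
1. the lid is slid open, at least 95 mm (value of joint lid above 0.095 m), for 0.2 s.
2. every checker and die present lies inside the box (x of checker_low1 in the frame of box between -0.06 and 0.06 m and y of checker_low1 in the frame of box between -0.145 and 0.145 m and height (world z) of each of checker_low1, checker_low2, checker_top1, checker_top2, die1, die2, die3 below 0.052 m and x of checker_low2 in the frame of box between -0.06 and 0.06 m and y of checker_low2 in the frame of box between -0.145 and 0.145 m and x of checker_top1 in the frame of box between -0.06 and 0.06 m and y of checker_top1 in the frame of box between -0.145 and 0.145 m and x of checker_top2 in the frame of box between -0.06 and 0.06 m and y of checker_top2 in the frame of box between -0.145 and 0.145 m and x of die1 in the frame of box between -0.06 and 0.06 m and y of die1 in the frame of box between -0.145 and 0.145 m and x of die2 in the frame of box between -0.06 and 0.06 m and y of die2 in the frame of box between -0.145 and 0.145 m and x of die3 in the frame of box between -0.06 and 0.06 m and y of die3 in the frame of box between -0.145 and 0.145 m), for 0.3 s.
3. the lid is shut to within 6 mm, with the pieces inside (all of step 2 and value of joint lid below 0.006 m), for 0.3 s.
4. the screw is turned clockwise to at least 3.0 rad (its stop is at 3.2), the lid still shut (value of joint lid below 0.006 m and value of joint screw above 3 rad), for 0.2 s.
At the end, for the whole second after the job is handed in: Every checker and die present is inside the box, the lid is shut to within 6 mm, the screw stands at 3.0 rad or more, and the screwdriver stands at rest in the rack's hole, its tip within 12 mm of the hole's axis and of the table, upright to 0.15 rad (all of step 2 and all of step 4 and horizontal distance between driver and stand_hole below 0.012 m and height (world z) of driver below 0.012 m and angle between driver's own z axis and vertical below 0.15 rad and linear speed of driver below 0.02 m/s); the robot touches nothing.
It fails at once if the snack stand is moved 20 mm or more (distance of snack_stand from where it was at the start of the episode above 0.02 m).
It fails at once if the dice cup is moved 20 mm or more (distance of dice_cup from where it was at the start of the episode above 0.02 m).
It fails at once if the bottle opener is moved 30 mm or more (distance of opener from where it was at the start of the episode above 0.03 m).
It fails at once if the fingers press on the screw itself (more than 3 N): it is turned with the screwdriver (contact force between the fingers and screw above 3 N).
Of checker_top1, checker_top2, die1, die2, die3 only 1 to 3 are there at a start; the rules pass over those that are not, and their reading is None.
At some moment in a run one of die1, die2, die3 may be knocked a few centimetres aside while the robot is not near it.
It also fails if it takes over 210 s, if anything falls off the work surface, if the arm or the gripper's body presses on something with over 40 N, if the wrist force passes 120 N, or if a joint passes its speed limit or range.

## Working session

There is one attempt and no reset: what is moved stays moved. The work goes in short steps, Python scripts to look and compute and a shell command to move; the robot and the scene stay as the last step left them, time stands still between calls to the robot, and variables do not carry over. Pictures are saved under pics/ and viewed, at most 14 in all, crops included, and the job is handed in when it is done.

```bash
ls; mkdir -p pics; cat > h.py <<'E'
import cv2,numpy as np,json
from scipy.spatial.transform import Rotation as R
from plant import ctrl
def snap(n,f):
    c=ctrl.read_camera(n); cv2.imwrite(f'pics/{f}.png',c['pixels'][:,:,::-1])
    json.dump({k:np.array(c[k]).tolist() for k in('camera_matrix','xyz','orientation')},open(f'pics/{f}.json','w')); return c
def load(f):return json.load(open(f'pics/{f}.json'))
def ray(c,u,v):
    d=R.from_quat(c['orientation']).apply(np.linalg.inv(c['camera_matrix'])@[u,v,1]); return np.array(c['xyz']),d/np.linalg.norm(d)
def atz(c,u,v,z):
    o,d=ray(c,u,v); return o+d*(z-o[2])/d[2]
def tri(*obs):
    A=np.zeros((3,3));b=np.zeros(3)
    for c,u,v in obs:
        o,d=ray(c,u,v);P=np.eye(3)-np.outer(d,d);A+=P;b+=P@o
    p=np.linalg.solve(A,b);return p
def proj(c,p):
    q=np.array(c['camera_matrix'])@R.from_quat(c['orientation']).inv().apply(np.array(p)-c['xyz']);return q[:2]/q[2]
def totool(p):
    s=ctrl.get_state();return R.from_quat(s['tcp_rot']).inv().apply(np.array(p)-s['eef_pos'])
E
python3 - <<'E'
from h import *
for n in('side','top'):
    c=snap(n,n+'0');print(n,c['xyz'],c['orientation'],c['camera_matrix'])
s=ctrl.get_state();print(s)
E
```

```text
inch.py
pics
plant.py
side [ 0.32486794 -0.79889695  0.8815861 ] [ 0.90031963 -0.1317463   0.05339665 -0.41135905] [[502.24044197   0.         315.37313737]
 [  0.         502.24044197 236.28410824]
 [  0.           0.           1.        ]]
top [0.25380204 0.10768693 1.63773263] [ 0.71099692 -0.69639937  0.06824814 -0.06966696] [[566.58306978   0.         311.79686648]
 [  0.         566.58306978 238.63251169]
 [  0.           0.           1.        ]]
{'time': 0.1, 'qpos': array([-1.35100798e+00,  2.87091617e-01,  1.57801968e+00,  9.17429695e-07,
        1.27859738e+00, -1.50041532e-01]), 'dq': array([-1.50762123e-03, -2.33160454e-03, -3.74016967e-03, -4.29066572e-05,
        2.23657219e-04,  1.05825088e-03]), 'joint_efforts': array([ 8.38684173e-04, -4.07291400e+01, -2.93699545e+01, -1.43847988e-04,
        3.37951264e-03, -1.48031070e-06]), 'eef_pos': array([ 0.2438554 , -0.62878166,  0.23008171]), 'tcp_rot': array([ 9.82951368e-01,  1.83862692e-01, -3.64501174e-05, -1.05738331e-03]), 'contact_force': array([0.01476419, 0.81957027, 0.40028741]), 'wrist_torque': array([0.00709536, 0.02517353, 0.02652798]), 'finger_force': 0.0, 'opening': 0.9989135661570415}
```
View pics/side0.png

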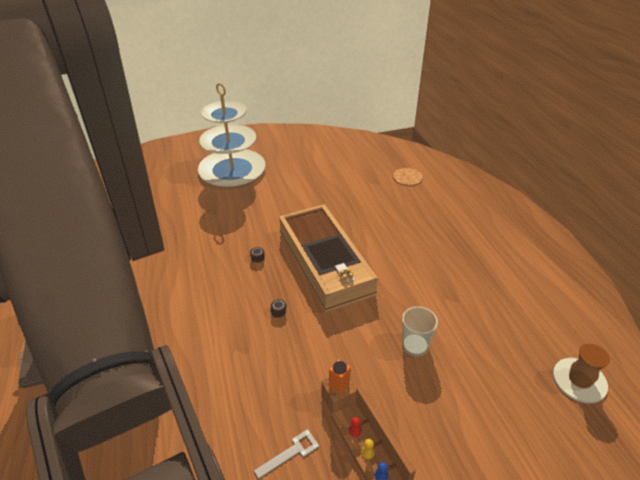

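View pics/top0.png

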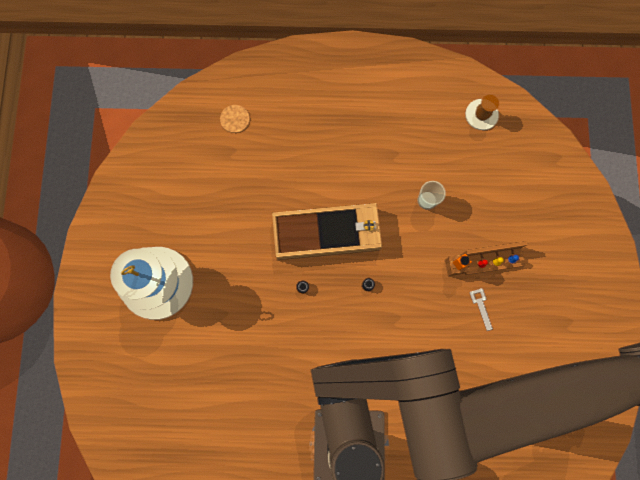

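```bash
python3 - <<'E'
from h import *
a=cv2.imread('pics/side0.png');b=cv2.imread('pics/top0.png')
f=lambda i,x0,y0,w,h,W,H:cv2.resize(i[y0:y0+h,x0:x0+w],(W,H),interpolation=cv2.INTER_CUBIC)
m=np.vstack([np.hstack([f(a,240,200,140,115,400,329),f(a,310,350,110,90,400,327)[:329] if 0 else f(a,310,350,110,90,400,329)]),f(b,265,190,285,97,800,271)])
cv2.imwrite('pics/m0.png',m)
E
```

View pics/m0.png

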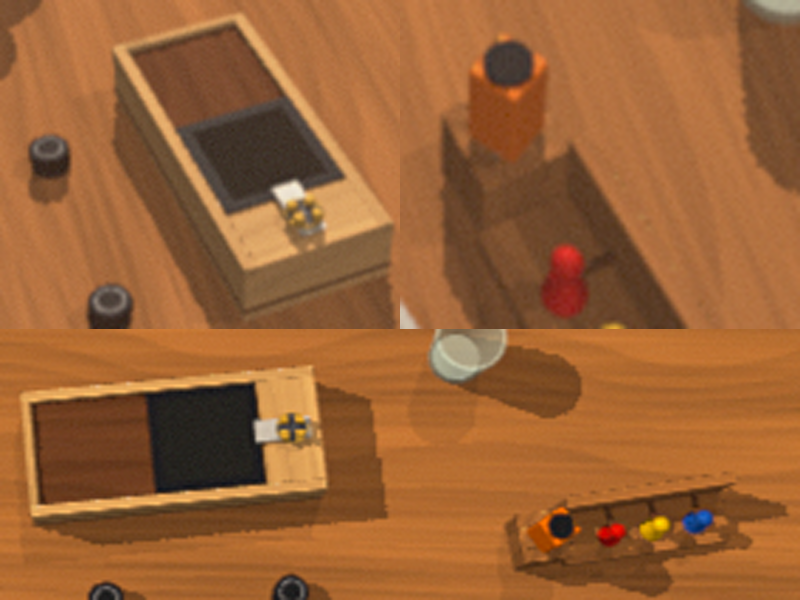

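```bash
cat > m1.py <<'E'
from h import *
from scipy.optimize import least_squares
S,T=load('side0'),load('top0')
a=cv2.imread('pics/side0.png');b=cv2.imread('pics/top0.png')
s=lambda x,y:(240+x/2.857-.5+.17,200+y/2.857-.33);t=lambda x,y:(265+x/2.807-.32,190+(y-329)/2.807-.32)
# corners: (+x,+y),(+x,-y),(-x,-y),(-x,+y)
K=[(.065,.15),(.065,-.15),(-.065,-.15),(-.065,.15)]
tc=[t(22,395),t(312,367),t(328,488),t(35,520)]
sc=[s(240,15),s(391,224),s(243,270),s(115,47)]
for k,p,q in zip(K,tc,sc):print(k,tri((T,*p),(S,*q)).round(4))
def res(v):
    r=[]
    for k,p,q in zip(K,tc,sc):
        c,n=np.cos(v[2]),np.sin(v[2]);P=[v[0]+c*k[0]-n*k[1],v[1]+n*k[0]+c*k[1],v[3]]
        r+=list(proj(T,P)-p)+list(proj(S,P)-q)
    return r
f=least_squares(res,[.6,0,0,.06],loss='soft_l1');print('box',f.x,np.round(f.fun,1))
def blob(img,rect,fn):
    x,y,w,h=rect;r=img[y:y+h,x:x+w].astype(int);m=fn(r).astype(np.uint8)
    n,l,st,ce=cv2.connectedComponentsWithStats(m);i=1+np.argmax(st[1:,4]);return ce[i]+[x,y],st[i]
dark=lambda r:r.max(2)<75
for nm,rs,rt in(('c1',(245,243,25,24),(292,277,22,20)),('c2',(266,296,25,26),(358,275,22,20))):
    p,i=blob(a,rs,dark);q,j=blob(b,rt,dark);print(nm,p,i,q,j)
    print(tri((S,*p),(T,*q)))
yel=lambda r:(r[...,1]-r[...,0]>50)&(r[...,2]-r[...,1]<60)
orr=lambda r:(r[...,2]-r[...,0]>130)&(r[...,2]>150)
E
python3 m1.py
```

```text
(0.065, 0.15) [0.6382 0.2281 0.0599]
(0.065, -0.15) [ 0.6736 -0.0678  0.0592]
(-0.065, -0.15) [ 0.5464 -0.0833  0.0625]
(-0.065, 0.15) [0.5112 0.2103 0.0643]
box [0.59210618 0.07241327 0.11797968 0.06093142] [-0.3 -0.5  0.1 -0.5  0.4 -0.3  0.6 -0.3  0.2  0.9  0.   0.8 -1.1 -0.4
 -1.7  0.6]
c1 [257.33766234 257.71428571] [ 6 10 13  9 77] [302.47826087 286.84782609] [ 5  4 12 13 92]
[0.43435619 0.13837392 0.00285022]
c2 [277.83505155 311.95876289] [ 5 10 15 11 97] [368.16504854 284.59223301] [  4   3  13  13 103]
[ 0.44429264 -0.0516243   0.0022882 ]
```

```bash
cat > m2.py <<'E'
from m1 import *
print('---')
sat=lambda r:((r[...,2]-r[...,0])<40)
W=lambda img,rect:blob(img,rect,sat)
th=np.linspace(0,2*np.pi,60)
def circ(x,y,z,r=.018):return np.array([x+r*np.cos(th),y+r*np.sin(th),np.full(60,z)]).T
def sil(c,x,y,H,shape):
    pts=np.array([proj(c,p) for p in np.vstack([circ(x,y,0),circ(x,y,H)])])
    return pts.min(0),pts.max(0)
for nm,rs,rt in(('c1',(245,243,25,28),(292,277,22,20)),('c2',(266,296,25,26),(358,275,22,20))):
    p,i=W(a,rs);q,j=W(b,rt)
    bs=np.r_[i[0]+rs[0]-.5,i[1]+rs[1]-.5];bs=np.r_[bs,bs+i[2:4]];bt=np.r_[j[0]+rt[0]-.5,j[1]+rt[1]-.5];bt=np.r_[bt,bt+j[2:4]]
    print(nm,bs,bt)
    f=least_squares(lambda v:np.r_[np.r_[sil(S,*v,0)]. ravel()-bs,np.r_[sil(T,*v,0)].ravel()-bt],[.44,.05,.02])
    print(f.x,f.fun.round(1))
p,i=blob(a,(320,350,40,50),orr);q,j=blob(b,(445,245,30,30),orr);print('or',p,i,q,j)
p,i=blob(a,(320,350,40,25),lambda r:r.max(2)<60);q,j=blob(b,(445,245,30,30),lambda r:r.max(2)<50);print('cap',p,i,q,j,tri((S,*p),(T,*q)))
p,i=blob(a,(330,255,30,35),yel);q,j=blob(b,(355,210,25,35),yel);print('screw',p,i,q,j,tri((S,*p),(T,*q)))
v=[.5921,.0724,.118];c,n=np.cos(v[2]),np.sin(v[2]);print('screw from box',v[0]+n*.1205,v[1]-c*.1205)
E
python3 m2.py|sed -n '/---/,$p'
python3 - <<'E'
import sys;sys.path.insert(0,'.')
import cv2,numpy as np
a=cv2.imread('pics/side0.png');b=cv2.imread('pics/top0.png')
f=lambda i,x0,y0,w,h,W,H:cv2.resize(i[y0:y0+h,x0:x0+w],(W,H),interpolation=cv2.INTER_CUBIC)
cv2.imwrite('pics/m1.png',np.hstack([np.vstack([f(a,245,240,30,30,300,300),f(a,265,295,30,30,300,300)]),np.vstack([f(b,288,272,30,30,300,300),f(b,354,270,30,30,300,300)]),np.vstack([f(b,445,245,30,45,200,300),f(b,355,212,30,45,200,300)])]))
E
```

```text
---
c1 [250.5 247.5 263.5 261.5] [296.5 280.5 308.5 292.5]
[0.4347812  0.14003708 0.01923476] [-0.8  0.2  1.1  1.4 -1.  -0.6 -0.4  0.6]
c2 [270.5 299.5 285.5 316.5] [361.5 277.5 374.5 290.5]
[ 0.4455975  -0.04865807  0.02044367] [-0.5  0.   0.9  1.1 -0.6 -0.1 -0.5  0.2]
or [341.3 375.2] [18 23  8  5 20] [457.91818182 261.91818182] [  5   9  17  16 110]
cap [334. 367.] [14 17  1  1  1] [464.7  260.14] [16 12  8  8 50] [ 0.49959391 -0.3022416   0.11614919]
screw [334.84699454 281.41530055] [  0  16  14  19 183] [368.17021277 229.57446809] [ 8 16 11  8 47] [ 0.58887371 -0.04544884  0.0550662 ]
screw from box 0.6062860254059529 -0.047262051976312267
```

View pics/m1.png

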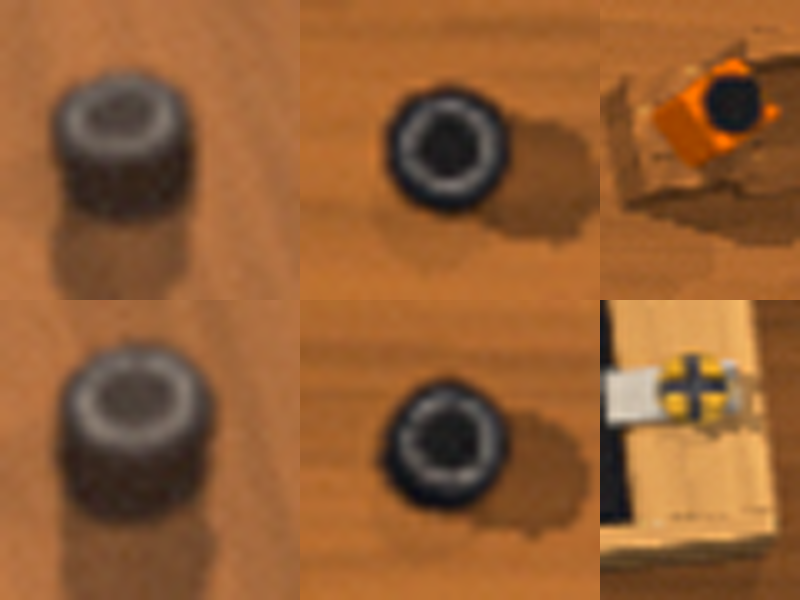

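```bash
cat > to.py <<'E'
import sys
from h import *
# to.py x y z [xangle]: needed shift/turn in tool axes
v=[float(q) for q in sys.argv[1:]]
s=ctrl.get_state();Rt=R.from_quat(s['tcp_rot'])
D=R.from_euler('z',v[3])*R.from_euler('x',np.pi) if len(v)>3 else Rt
print('d',Rt.inv().apply(np.array(v[:3])-s['eef_pos']).round(4),'rot',(Rt.inv()*D).as_rotvec().round(4),'q1,q6',s['qpos'][[0,5]].round(3))
E
python3 to.py .5963 .0372 .12 1.689
cat > fitd.py <<'E'
from m1 import *
k=4
def mask(img,rect,fn):
    x,y,w,h=rect;return cv2.resize(fn(img[y:y+h,x:x+w].astype(int)).astype(np.float32),None,fx=k,fy=k,interpolation=cv2.INTER_LINEAR)
orc=lambda r:((r[...,2]-r[...,0]>np.maximum(0.80*r[...,2],70))&(r[...,2]>110))|(r.max(2)<45)
rects=[(S,a,(322,352,36,46)),(T,b,(450,247,26,28))]
orm=[mask(i,r,orc) for _,i,r in rects]
def ren(c,rect,P):
    x,y,w,h=rect;u=np.array([proj(c,p) for p in P]);u=((u+.5-[x,y])*k-.5)
    m=np.zeros((h*k,w*k),np.float32);cv2.fillConvexPoly(m,cv2.convexHull((u*16).round().astype(np.int32)),1,shift=4);return cv2.GaussianBlur(m,(0,0),2)
def P(v):
    c,n=np.cos(v[2]),np.sin(v[2]);return[[v[0]+c*i-n*j,v[1]+n*i+c*j,z] for i in(-.015,.015) for j in(-.015,.015) for z in(v[3],v[3]+.058)]
from scipy.optimize import minimize
cost=lambda v:sum(((ren(c,r,P(v))-m)**2).sum() for (c,_,r),m in zip(rects,orm))
best=min((minimize(cost,[.499,-.298,y0,.052],method='Nelder-Mead',options=dict(initial_simplex=np.array([.499,-.298,y0,.052])+np.vstack([np.zeros(4),np.diag([.01,.01,.2,.01])]))) for y0 in np.arange(0,1.57,.26)),key=lambda o:o.fun)
print('driver',best.x,best.fun,[m.sum() for m in orm])
o=[]
for (c,i,r),m in zip(rects,orm):
    x,y,w,h=r;z=cv2.resize(i[y:y+h,x:x+w],None,fx=k,fy=k);e=ren(c,r,P(best.x));z2=z.copy();z2[(abs(e-.5)<.2)]=(0,255,0);z3=cv2.cvtColor((m*255).astype(np.uint8),cv2.COLOR_GRAY2BGR)
    o.append(cv2.resize(np.hstack([z,z2,z3]),(540,300)))
cv2.imwrite('pics/fd.png',np.vstack(o))
q=lambda *p:p
print('c1',tri((S,256.85,250.85),(T,302.15,286.45)),'c2',tri((S,278.25,304.55),(T,367.95,283.55)))
print('screwtop',tri((S,240+304/2.857-.33,200+213/2.857-.33),(T,355+(693-600)/6.667-.43,212+(387-300)/6.667-.43)))
E
python3 fitd.py
```

```text
d [ 0.5693 -0.4933  0.1113] rot [-0.0016 -0.0016 -1.3192] q1,q6 [-1.351 -0.15 ]
(0.065, 0.15) [0.6382 0.2281 0.0599]
(0.065, -0.15) [ 0.6736 -0.0678  0.0592]
(-0.065, -0.15) [ 0.5464 -0.0833  0.0625]
(-0.065, 0.15) [0.5112 0.2103 0.0643]
box [0.59210618 0.07241327 0.11797968 0.06093142] [-0.3 -0.5  0.1 -0.5  0.4 -0.3  0.6 -0.3  0.2  0.9  0.   0.8 -1.1 -0.4
 -1.7  0.6]
c1 [257.33766234 257.71428571] [ 6 10 13  9 77] [302.47826087 286.84782609] [ 5  4 12 13 92]
[0.43435619 0.13837392 0.00285022]
c2 [277.83505155 311.95876289] [ 5 10 15 11 97] [368.16504854 284.59223301] [  4   3  13  13 103]
[ 0.44429264 -0.0516243   0.0022882 ]
driver [ 0.52125542 -0.32894351  2.22006957 -0.04912323] 1354.426025390625 [np.float32(1856.0), np.float32(2720.0)]
c1 [0.43411201 0.13889056 0.02580695] c2 [ 0.44600294 -0.04896303  0.02365108]
screwtop [ 0.60771794 -0.04580925  0.06989567]
```

View pics/fd.png

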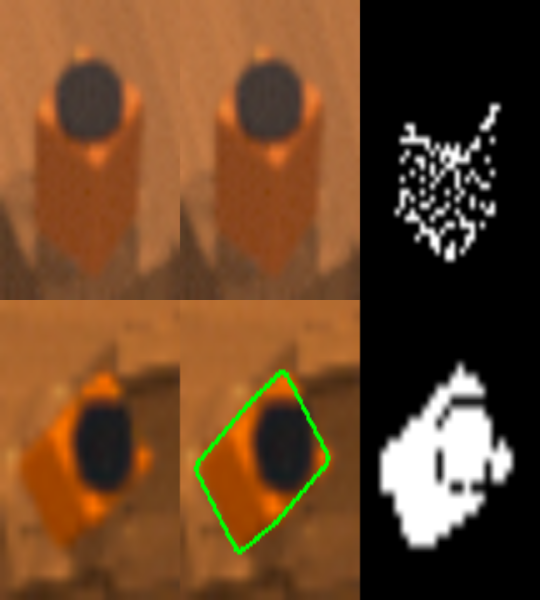

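The manual's scale: shifts go in units of 25 mm and turns go in units of 0.2 rad. Converting my numbers, 0.569 m is 22.76, -0.493 m is -19.72, -1.319 rad is -6.595.

```bash
cat > fit2.py <<'E'
from h import *
from scipy.optimize import least_squares
S,T=load('side0'),load('top0')
s=lambda x,y:(322+x/5-.4,352+y/6.522-.42);t=lambda x,y:(450+x/6.923-.43,247+y/10.714-.45)
# corner angles k: 0:~-10deg,1:~80,2:~170,3:~-100
ob=[(S,s(83,52),0,1),(S,s(45,97),1,1),(S,s(135,92),3,1),(S,s(96,162),2,1),(S,s(94,277),2,0)]
ob=[(S,s(83,52),1,1),(S,s(45,97),2,1),(S,s(135,92),0,1),(S,s(96,162),3,1),(S,s(94,277),3,0),
(T,t(103,378),0,1),(T,t(145,458),3,1),(T,t(95,512),2,1),(T,t(22,465),1,0),(T,t(65,548),2,0)]
def P(v,k,h):
    a=v[2]+k*np.pi/2;return[v[0]+.0212*np.cos(a),v[1]+.0212*np.sin(a),v[3]+.058*h]
f=least_squares(lambda v:np.ravel([proj(c,P(v,k,h))-u for c,u,k,h in ob]),[.5,-.3,-.17,.052],loss='soft_l1')
print(f.x,'yaw',np.degrees(f.x[2]+np.pi/4));print(np.round([proj(c,P(f.x,k,h))-u for c,u,k,h in ob],1))
print('cap',tri((S,*s(89,100)),(T,*t(105,445))))
E
python3 fit2.py; python3 inch.py '[[22.76, -19.72, 2, 0, 0, -6.595, 1], [22.76, -19.72, 2, 0, 0, -6.595, 1], [22.76, -19.72, 2, 0, 0, -6.595, 1], [22.76, -19.72, 2, 0, 0, -6.595, 0], [22.76, -19.72, 2, 0, 0, -6.595, 0], [22.76, -19.72, 2, 0, 0, -6.595, 0], [22.76, -19.72, 2, 0, 0, -6.595, 0], [22.76, -19.72, 2, 0, 0, -6.595, 0], [22.76, -19.72, 2, 0, 0, -6.595, 0], [22.76, -19.72, 2, 0, 0, -6.595, 0]]' 40; python3 to.py .5963 .0372 .08 1.689
```

```text
[ 0.50153161 -0.30231587 -0.08938827  0.05470459] yaw 39.878429452549355
[[ -3.5  -2.1]
 [ -4.9   2.8]
 [  0.2  -0.5]
 [ -0.8   0.8]
 [ -1.    1.2]
 [  0.2 -28.3]
 [  1.5 -27.3]
 [  0.5 -25.5]
 [ -1.4 -26.4]
 [ -0.6 -25.9]]
cap [ 0.46522514 -0.30591412  0.11947132]
time: 1.35
eef_pos: [0.5363, -0.0762, 0.1895]
tcp_rot: [0.664, 0.748, -0.0, -0.0]
contact_force: [0.9, -0.3, 0.5]
opening: 0.001
finger_force: 0.0
d [0.1055 0.073  0.1095] rot [-0.0001  0.0001 -0.0002] q1,q6 [-0.328 -0.446]
```

```bash
sed -i 's#y/10.714-.45#(y-300)/10.714-.45#' fit2.py; python3 fit2.py; python3 inch.py '[[4.22, 2.92, 4, 0, 0, 0, 0], [4.22, 2.92, 4, 0, 0, 0, 0], [4.22, 2.92, 4, 0, 0, 0, 0], [4.22, 2.92, 4.6, 0, 0, 0, 0], [4.22, 2.92, 4.8, 0, 0, 0, 0], [4.22, 2.92, 4.96, 0, 0, 0, 0], [4.22, 2.92, 5.04, 0, 0, 0, 0]]'; python3 to.py .5963 .0372 .06 1.689
```

```text
[ 0.50558755 -0.30231425 -0.18736755  0.05534305] yaw 34.264630442149546
[[-0.3 -3. ]
 [-2.9  1. ]
 [ 2.5 -0.3]
 [ 0.2  0.2]
 [-0.   0.6]
 [ 1.  -1.7]
 [ 1.5 -0. ]
 [-0.2  0.9]
 [-1.3 -0.6]
 [-1.3  0.5]]
cap [ 0.50478272 -0.30351713  0.11369911]
time: 2.22
eef_pos: [0.5963, 0.0341, 0.0648]
tcp_rot: [0.665, 0.747, 0.0, 0.001]
contact_force: [0.7, -1.1, -0.7]
opening: -0.001
finger_force: 0.0
d [0.0031 0.0003 0.0048] rot [ 0.0015  0.0004 -0.0016] q1,q6 [-0.113 -0.229]
```

```bash
python3 inch.py '[[0.12, 0, 0.16, 0, 0, 0, 0], [0.12, 0, 0.2, 0, 0, 0, 0], [0.12, 0, 0.24, 0, 0, 0, 0], [0.12, 0, 0.24, 0, 0, 0, 0]]'; python3 inch.py '[[0, 0, 0.04, 0, 0, 0, 0], [0, 0, 0.04, 0, 0, 0, 0]]'
```

```text
time: 2.72
eef_pos: [0.5959, 0.0379, 0.06]
tcp_rot: [0.664, 0.748, -0.0, 0.0]
contact_force: [-3.7, -0.4, 8.8]
opening: 0.0
finger_force: 4.3
time: 2.98
eef_pos: [0.596, 0.038, 0.06]
tcp_rot: [0.664, 0.748, -0.0, 0.0]
contact_force: [-5.9, -0.6, 14.0]
opening: 0.003
finger_force: 6.5
```

```bash
python3 inch.py '[[0.24, 0, 0, 0, 0, 0, 0], [0.72, 0, 0, 0, 0, 0, 0], [1.2, 0, 0, 0, 0, 0, 0], [1.68, 0, 0, 0, 0, 0, 0], [2.24, 0, 0, 0, 0, 0, 0], [2.8, 0, 0, 0, 0, 0, 0], [3.36, 0, 0, 0, 0, 0, 0], [3.92, 0, 0, 0, 0, 0, 0], [4.4, 0, 0, 0, 0, 0, 0], [4.72, 0, 0, 0, 0, 0, 0]]'; python3 inch.py '[[0.08, 0, 0, 0, 0, 0, 0], [0.08, 0, 0, 0, 0, 0, 0], [0.08, 0, -0.4, 0, 0, 0, 0], [0, 0, -2, 0, 0, 0, 0], [0, 0, -4.8, 0, 0, 0, 1], [0, 0, -4.8, 0, 0, 0, 1]]'
python3 - <<'E'
from h import *
a=snap('top','top1')['pixels'];b=snap('side','side1')['pixels']
cv2.imwrite('pics/v1.png',np.hstack([cv2.resize(a,(400,300)),cv2.resize(b,(400,300))])[:,:,::-1])
E
python3 to.py .434 .1395 .06 1.689
```

```text
time: 4.22
eef_pos: [0.5835, 0.1544, 0.06]
tcp_rot: [0.663, 0.748, 0.0, 0.003]
contact_force: [0.1, -6.0, 8.2]
opening: 0.004
finger_force: 4.2
time: 4.97
eef_pos: [0.5849, 0.1559, 0.1836]
tcp_rot: [0.664, 0.748, 0.004, 0.004]
contact_force: [0.6, -0.1, 1.1]
opening: 0.42
finger_force: 0.0
d [ 0.0015 -0.1498  0.1184] rot [ 0.0037 -0.0002 -0.    ] q1,q6 [ 0.093 -0.026]
```

View pics/v1.png

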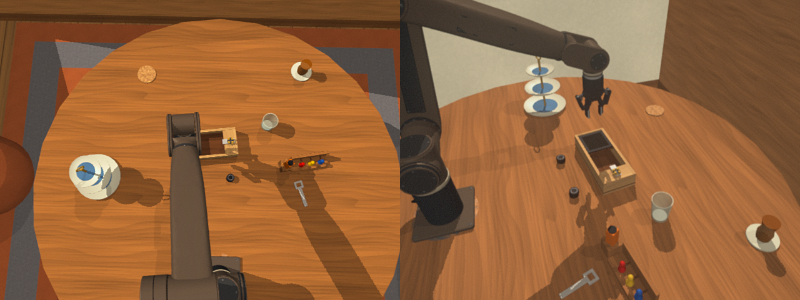

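In the tool's units: -0.15 m is -6, 0.125 m is 5.

```bash
python3 inch.py '[[0.06, -6, 2, 0, 0, 0, 0.8], [0.06, -6, 4, 0, 0, 0, 0.8], [0.06, -6, 4.72, 0, 0, 0, 0.8], [0.06, -6, 5, 0, 0, 0, 0.8], [0.06, -6, 5, 0, 0, 0, 0.8]]' 40; python3 to.py .434 .139 .004 1.689
python3 - <<'E'
from h import *
b=snap('side','side2')['pixels']
u,v=proj(load('side2'),[.434,.139,.02]).astype(int);print(u,v)
cv2.imwrite('pics/v2.png',cv2.resize(b[v-60:v+60,u-80:u+80],(640,480),interpolation=cv2.INTER_CUBIC)[:,:,::-1])
E
```

```text
time: 5.7
eef_pos: [0.4312, 0.1391, 0.0502]
tcp_rot: [0.664, 0.748, -0.001, -0.001]
contact_force: [-0.1, 0.3, 0.7]
opening: 0.801
finger_force: 0.0
d [-0.0004  0.0029  0.0462] rot [-0.0038 -0.0002 -0.0002] q1,q6 [ 0.087 -0.031]
256 252
```

View pics/v2.png

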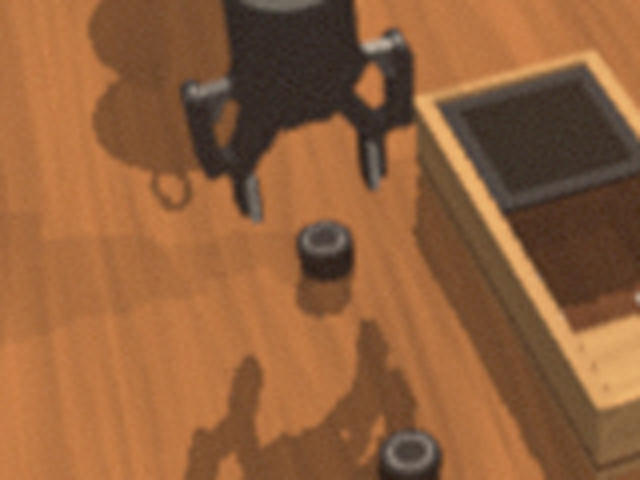

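```bash
python3 inch.py '[[0, 0.12, 1.2, 0, 0, 0, 0.8], [0, 0.12, 1.8, 0, 0, 0, 0.8], [0, 0.12, 1.88, 0, 0, 0, 0.8], [0, 0.12, 1.88, 0, 0, 0, 0.2], [0, 0.12, 1.88, 0, 0, 0, 0.2], [0, 0.12, 1.88, 0, 0, 0, 0.2], [0, 0.12, 1.88, 0, 0, 0, 0.2], [0, 0.12, 1.88, 0, 0, 0, 0.2]]' 40;  python3 inch.py '[[0, 0, -1.2, 0, 0, 0, 0.2], [0, 0, -3.2, 0, 0, 0, 0.2], [0, 0, -4.8, 0, 0, 0, 0.2], [0, 0, -4.8, 0, 0, 0, 0.2]]'; python3 - <<'E'
from h import *
b=snap('side','side3')['pixels'];s=ctrl.get_state()
u,v=proj(load('side3'),s['eef_pos']).astype(int);print(u,v)
cv2.imwrite('pics/v3.png',cv2.resize(b[v-60:v+60,u-80:u+80],(640,480),interpolation=cv2.INTER_CUBIC)[:,:,::-1])
c,n=np.cos(.118),np.sin(.118)
for y in(-.008,-.064):print(.5921-n*y,.0724+c*y)
E
python3 to.py .593 .0645 .124 1.689
```

```text
time: 6.75
eef_pos: [0.4368, 0.1396, 0.0061]
tcp_rot: [0.664, 0.748, 0.001, 0.001]
contact_force: [-0.6, 0.9, 6.5]
opening: 0.402
finger_force: 40.4
time: 7.25
eef_pos: [0.4379, 0.1397, 0.1284]
tcp_rot: [0.664, 0.748, 0.003, 0.003]
contact_force: [0.1, -0.3, -0.6]
opening: 0.403
finger_force: 40.1
253 219
0.5930418108153329 0.06445563140406227
0.5996344865226637 0.008845051232498055
d [-0.093   0.1469  0.0025] rot [ 0.0029  0.0001 -0.0002] q1,q6 [ 0.088 -0.031]
```

View pics/v3.png

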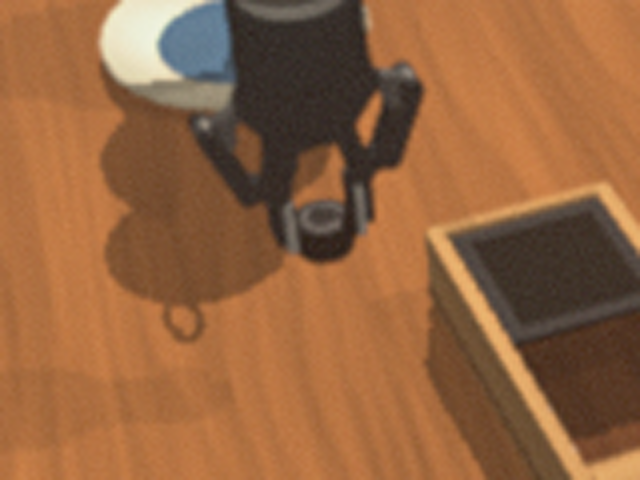

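In the tool's units: 0.1 m is 4, 0.09 m is 3.6.

```bash
python3 inch.py '[[-3.72, 5.88, 0.4, 0, 0, 0, 0.2], [-3.72, 5.88, 0.4, 0, 0, 0, 0.2], [-3.72, 5.88, 0.4, 0, 0, 0, 0.2], [-3.72, 5.88, 0.8, 0, 0, 0, 0.2], [-3.72, 5.88, 2.4, 0, 0, 0, 0.2], [-3.72, 5.88, 3.6, 0, 0, 0, 0.2], [-3.72, 5.88, 4, 0, 0, 0, 0.2], [-3.72, 5.88, 4, 0, 0, 0, 0.2]]';  python3 inch.py '[[0, 0, 0, 0, 0, 0, 0.6], [0, 0, 0, 0, 0, 0, 0.6], [0, 0, -0.8, 0, 0, 0, 0.6], [0, 0, -3.2, 0, 0, 0, 0.6], [0, 0, -4.4, 0, 0, 0, 0.8]]'; python3 to.py .446 -.049 .06 1.689
```

```text
time: 8.3
eef_pos: [0.5908, 0.0649, 0.0235]
tcp_rot: [0.664, 0.748, -0.001, -0.001]
contact_force: [-0.0, -0.1, 0.0]
opening: 0.402
finger_force: 40.1
time: 8.93
eef_pos: [0.5947, 0.0643, 0.1408]
tcp_rot: [0.664, 0.748, 0.002, 0.003]
contact_force: [0.6, -0.6, 1.0]
opening: 0.79
finger_force: 0.0
d [-0.0949 -0.1616  0.0797] rot [ 0.0075  0.0013 -0.0002] q1,q6 [-0.062 -0.18 ]
```

```bash
python3 inch.py '[[-3.8, -6.48, 0, 0, 0, 0, 0.8], [-3.8, -6.48, 0, 0, 0, 0, 0.8], [-3.8, -6.48, 0.8, 0, 0, 0, 0.8], [-3.8, -6.48, 2.8, 0, 0, 0, 0.8], [-3.8, -6.48, 3.4, 0, 0, 0, 0.8], [-3.8, -6.48, 3.4, 0, 0, 0, 0.8], [-3.8, -6.48, 3.4, 0, 0, 0, 0.8]]'; python3 to.py .446 -.049 .005 1.689
```

```text
time: 9.8
eef_pos: [0.4447, -0.0491, 0.0517]
tcp_rot: [0.664, 0.748, 0.001, 0.001]
contact_force: [-0.0, 0.1, 0.3]
opening: 0.802
finger_force: 0.0
d [0.     0.0011 0.0467] rot [0.0027 0.0013 0.0009] q1,q6 [-0.337 -0.457]
```

In the tool's units: 0.046 m is 1.84, 0.045 m is 1.8.

```bash
python3 inch.py '[[0, 0.04, 1.2, 0, 0, 0, 0.8], [0, 0.04, 1.8, 0, 0, 0, 0.8], [0, 0.04, 1.84, 0, 0, 0, 0.8], [0, 0.04, 1.84, 0, 0, 0, 0.2], [0, 0.04, 1.84, 0, 0, 0, 0.2], [0, 0.04, 1.84, 0, 0, 0, 0.2], [0, 0.04, 1.84, 0, 0, 0, 0.2], [0, 0.04, 1.84, 0, 0, 0, 0.2]]' 40;  python3 inch.py '[[0, 0, -1.2, 0, 0, 0, 0.2], [0, 0, -3.2, 0, 0, 0, 0.2], [0, 0, -4.8, 0, 0, 0, 0.2], [0, 0, -4.8, 0, 0, 0, 0.2]]'; python3 - <<'E'
from h import *
b=snap('side','side4')['pixels'];s=ctrl.get_state()
u,v=proj(load('side4'),s['eef_pos']).astype(int);print(u,v)
A=cv2.resize(b[v-60:v+60,u-40:u+40],(400,600),interpolation=cv2.INTER_CUBIC)
B=cv2.resize(b[190:310,290:370],(400,600),interpolation=cv2.INTER_CUBIC)
cv2.imwrite('pics/v4.png',np.hstack([A,B])[:,:,::-1])
E
python3 to.py .5996 .009 .12 1.689
```

```text
time: 10.8
eef_pos: [0.4449, -0.0492, 0.0051]
tcp_rot: [0.664, 0.748, 0.0, 0.001]
contact_force: [-0.4, -0.1, 5.4]
opening: 0.403
finger_force: 40.3
time: 11.3
eef_pos: [0.4461, -0.0497, 0.1274]
tcp_rot: [0.664, 0.748, 0.002, 0.004]
contact_force: [-0.1, -0.1, -0.4]
opening: 0.409
finger_force: 40.1
274 272
d [0.0395 0.1609 0.0055] rot [ 0.0029  0.0014 -0.0002] q1,q6 [-0.338 -0.456]
```

View pics/v4.png

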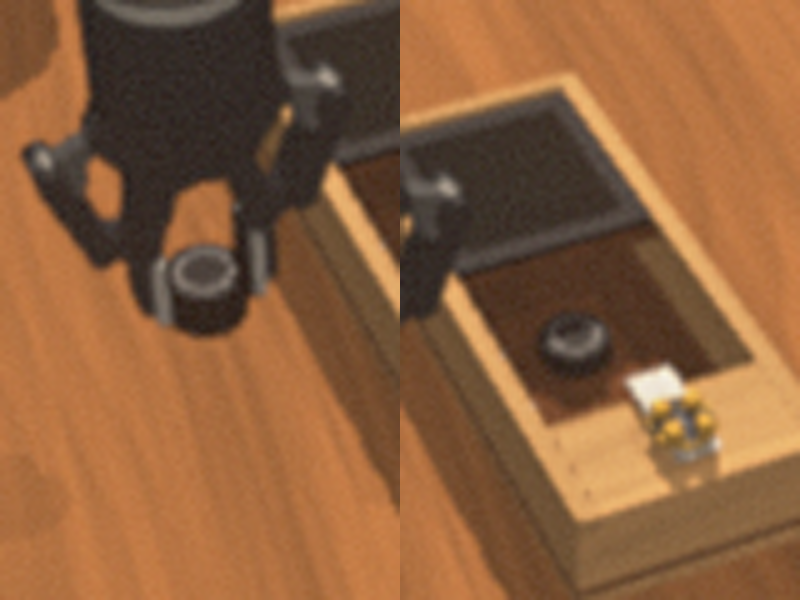

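```bash
python3 - <<'E'
from h import *
S=load('side4')
for z in(.018,.03):
    p=atz(S,324.7,256.5,z);d=p[:2]-[.5921,.0724];c,n=np.cos(.118),np.sin(.118);print(p,'box',c*d[0]+n*d[1],-n*d[0]+c*d[1])
for z in(.018,.03):print(proj(S,[.592,.0647,z]))
E
```

```text
[0.59480744 0.07690854 0.018     ] box 0.0032193918139480186 0.004158455205575691
[0.59105649 0.06473875 0.03      ] box -0.001938186569959623 -0.0074851257008653116
[325.06764567 259.94968135]
[325.06967566 256.43331907]
```

```bash
python3 inch.py '[[1.72, 6.44, 0.4, 0, 0, 0, 0.2], [1.72, 6.44, 0.4, 0, 0, 0, 0.2], [1.72, 6.44, 0.4, 0, 0, 0, 0.2], [1.72, 6.44, 0.8, 0, 0, 0, 0.2], [1.72, 6.44, 2.4, 0, 0, 0, 0.2], [1.72, 6.44, 3.6, 0, 0, 0, 0.2], [1.72, 6.44, 4, 0, 0, 0, 0.2], [1.72, 6.44, 4, 0, 0, 0, 0.2]]';  python3 inch.py '[[0, 0, 0, 0, 0, 0, 0.6], [0, 0, 0, 0, 0, 0, 0.6], [0, 0, -0.8, 0, 0, 0, 0.6], [0, 0, -3.2, 0, 0, 0, 0.3], [0, 0, -4.4, 0, 0, 0, 0], [0, 0, -4.4, 0, 0, 0, 0]]'; python3 - <<'E'
from h import *
b=snap('side','side5')['pixels'];t=snap('top','top5')['pixels']
for nm,im in(('side5',b),('top5',t)):
    h=cv2.cvtColor(im,cv2.COLOR_RGB2HSV);m=((h[...,1]<60)&(h[...,2]>150)).astype(np.uint8);n,l,st,ce=cv2.connectedComponentsWithStats(m)
    print([(ce[i].round().tolist(),st[i,2:].tolist()) for i in range(1,n) if 10<st[i,4]<400 and ce[i][1]>120])
B=cv2.resize(b[190:310,270:370],(500,600),interpolation=cv2.INTER_CUBIC)
cv2.imwrite('pics/v5.png',B[:,:,::-1])
c,n=np.cos(.118),np.sin(.118)
print([(.5921-n*y,.0724+c*y) for y in(.0795,)])
E
python3 to.py .5827 .1513 .07 1.689
```

```text
time: 12.35
eef_pos: [0.597, 0.0126, 0.0225]
tcp_rot: [0.664, 0.747, -0.001, -0.001]
contact_force: [0.3, 0.5, -0.2]
opening: 0.405
finger_force: 40.2
time: 13.1
eef_pos: [0.6016, 0.0125, 0.1398]
tcp_rot: [0.664, 0.748, 0.003, 0.004]
contact_force: [-0.1, 0.3, 0.2]
opening: 0.002
finger_force: 0.0
[([340.0, 267.0], [11, 9, 53]), ([407.0, 327.0], [6, 7, 11]), ([415.0, 343.0], [24, 23, 374])]
[([427.0, 201.0], [20, 14, 158]), ([482.0, 312.0], [22, 39, 159])]
[(np.float64(0.5827407550226286), np.float64(0.15134716292213135))]
d [0.1394 0.0005 0.0647] rot [ 0.0012  0.0003 -0.0001] q1,q6 [-0.148 -0.266]
```

View pics/v5.png

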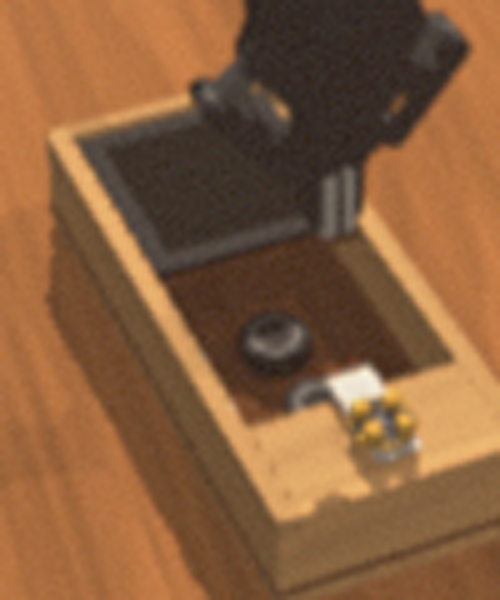

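```bash
python3 inch.py '[[5.56, 0, 0, 0, 0, 0, 0], [5.56, 0, 0.4, 0, 0, 0, 0], [5.56, 0, 1.6, 0, 0, 0, 0], [5.56, 0, 2.6, 0, 0, 0, 0], [5.56, 0, 2.88, 0, 0, 0, 0], [5.56, 0, 3, 0, 0, 0, 0], [5.56, 0, 3, 0, 0, 0, 0]]';python3 inch.py '[[0, 0, 0.08, 0, 0, 0, 0], [0, 0, 0.08, 0, 0, 0, 0]]'
```

```text
time: 14.08
eef_pos: [0.5793, 0.1509, 0.06]
tcp_rot: [0.664, 0.748, -0.003, -0.004]
contact_force: [-10.5, -0.2, 14.1]
opening: -0.001
finger_force: 7.0
time: 14.32
eef_pos: [0.5794, 0.1509, 0.0599]
tcp_rot: [0.664, 0.748, -0.004, -0.004]
contact_force: [-14.9, 0.6, 22.6]
opening: 0.003
finger_force: 11.2
```

The manual's scale: shifts go in units of 25 mm and turns go in units of 0.2 rad. Converting my numbers, -0.118 m is -4.72, -0.11 m is -4.4.

```bash
python3 inch.py '[[-0.24, 0, -0.04, 0, 0, 0, 0], [-0.72, 0, -0.04, 0, 0, 0, 0], [-1.2, 0, -0.04, 0, 0, 0, 0], [-1.68, 0, -0.04, 0, 0, 0, 0], [-2.24, 0, -0.04, 0, 0, 0, 0], [-2.8, 0, -0.04, 0, 0, 0, 0], [-3.36, 0, -0.04, 0, 0, 0, 0], [-3.92, 0, -0.04, 0, 0, 0, 0], [-4.4, 0, -0.04, 0, 0, 0, 0], [-4.72, 0, -0.04, 0, 0, 0, 0]]'; python3 inch.py '[[-0.12, 0, 0, 0, 0, 0, 0], [-0.12, 0, 0, 0, 0, 0, 0], [-0.12, 0, 0, 0, 0, 0, 0]]'; python3 inch.py '[[0, 0, -0.4, 0, 0, 0, 0], [0, 0, -2.4, 0, 0, 0, 0], [0, 0, -4.8, 0, 0, 0, 0.8], [0, 0, -5.6, 0, 0, 0, 0.8]]';  python3 to.py .505 -.3025 .2
```

```text
time: 15.58
eef_pos: [0.5945, 0.0345, 0.06]
tcp_rot: [0.665, 0.747, -0.0, -0.004]
contact_force: [-6.2, 8.0, 14.0]
opening: 0.0
finger_force: 6.6
time: 15.95
eef_pos: [0.5961, 0.032, 0.06]
tcp_rot: [0.665, 0.747, 0.0, -0.002]
contact_force: [-4.0, 4.8, 13.1]
opening: 0.001
finger_force: 6.3
time: 16.45
eef_pos: [0.5984, 0.03, 0.2027]
tcp_rot: [0.664, 0.747, 0.002, 0.003]
contact_force: [-0.5, -0.7, 0.2]
opening: 0.419
finger_force: 0.0
d [-0.3193 -0.1318  0.0024] rot [0. 0. 0.] q1,q6 [-0.119 -0.236]
```

In the tool's units: -0.319 m is -12.76, -0.132 m is -5.28, -0.475 rad is -2.375.

```bash
python3 inch.py '[[-12.76, -5.28, 0.08, 0, 0, -2.375, 0.6], [-12.76, -5.28, 0.08, 0, 0, -2.375, 0.6], [-12.76, -5.28, 0.08, 0, 0, -2.375, 0.6], [-12.76, -5.28, 0.08, 0, 0, -2.375, 0.6], [-12.76, -5.28, 0.08, 0, 0, -2.375, 0.6], [-12.76, -5.28, 0.08, 0, 0, -2.375, 0.6], [-12.76, -5.28, 0.08, 0, 0, -2.375, 0.6], [-12.76, -5.28, 0.08, 0, 0, -2.375, 0.6]]'; python3 to.py .505 -.3025 .072 2.164
python3 - <<'E'
from h import *
b=snap('side','side6')['pixels'];t=snap('top','top6')['pixels']
f=lambda i,x0,y0,w,h,W,H:cv2.resize(i[y0:y0+h,x0:x0+w],(W,H),interpolation=cv2.INTER_CUBIC)
# left: screw side (10x), screw top (10x); right: driver side/top
m=np.hstack([np.vstack([f(b,330,260,36,28,360,280),f(t,352,214,36,32,360,320)]),np.vstack([f(b,300,330,88,60,440,300),f(b,275,200,110,75,440,300)])])
cv2.imwrite('pics/v6.png',m[:,:,::-1])
E
```

```text
time: 17.45
eef_pos: [0.5024, -0.301, 0.1948]
tcp_rot: [0.47, 0.883, 0.0, -0.001]
contact_force: [0.5, -0.7, 0.5]
opening: 0.596
finger_force: 0.0
d [-0.003   0.0013  0.1228] rot [-0.0003 -0.0024 -0.0007] q1,q6 [-0.713 -1.306]
```

View pics/v6.png

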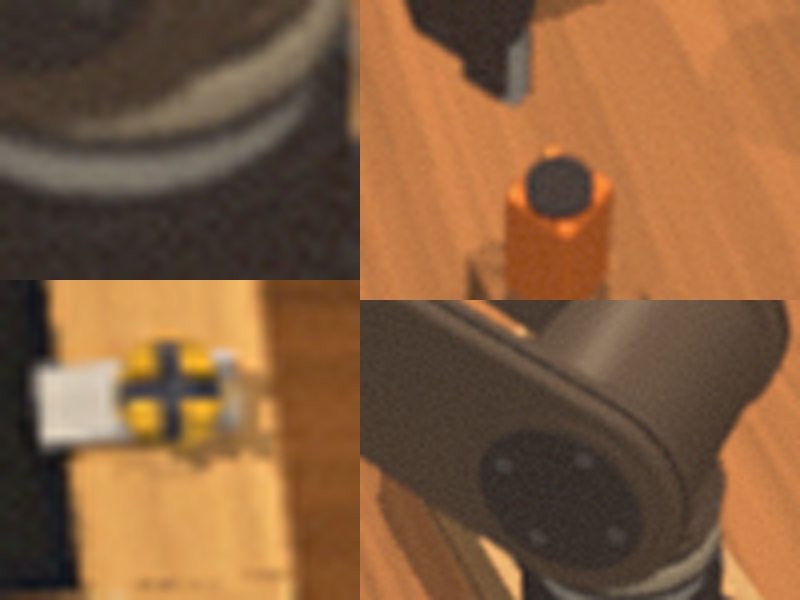

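```bash
python3 - <<'E'
from h import *
for nm in('top0','top6'):
    T=load(nm);t=cv2.imread(f'pics/{nm}.png')[:,:,::-1]
    k=10;x0,y0=358,214
    r=cv2.resize(t[y0:y0+21,x0:x0+21],None,fx=k,fy=k,interpolation=cv2.INTER_CUBIC).astype(float)
    sat=r[...,0]-r[...,2]; w=np.clip(sat-110,0,80)   # yellow
    hv=cv2.cvtColor(r.clip(0,255).astype(np.uint8),cv2.COLOR_RGB2HSV)
    yy,xx=np.mgrid[:210,:210];u=x0+(xx+.5)/k-.5;v=y0+(yy+.5)/k-.5
    dk=np.clip(110-r.max(2),0,80)
    c0=np.array([368.6,224.6])
    for it in range(8):
        m=np.hypot(u-c0[0],v-c0[1])<4.2
        c0=np.array([(u*dk*m).sum(),(v*dk*m).sum()])/(dk*m).sum()
    rr=np.hypot(u-c0[0],v-c0[1]);m=(rr>2)&(rr<5)
    th=np.arctan2(-(u-c0[0]),-(v-c0[1]))  # world-ish yaw: up=+x,left=+y
    ph=np.angle((dk*m*np.exp(4j*th)).sum())/4;py=np.angle((w*m*np.exp(4j*th)).sum())/4
    P=atz(T,*c0,.073);x1=atz(T,c0[0],c0[1]-5,.073)-P;rot=np.arctan2(x1[1],x1[0])
    print(nm,c0,P,'cross',np.degrees(ph+rot),'yellow+45',np.degrees(py+rot)-45)
E
```

```text
top0 [368.9407831  224.41226802] [ 0.6077336  -0.04670917  0.073     ] cross 1.8770121922191685 yellow+45 -86.52851314394476
top6 [368.97218444 224.48749287] [ 0.60751736 -0.04679825  0.073     ] cross 1.8547507080887837 yellow+45 -86.54880606594432
```

In the tool's units: 0.123 m is 4.92, 0.115 m is 4.6.

```bash
python3 inch.py '[[-0.12, 0.04, 2, 0, 0, 0, 0.6], [-0.12, 0.04, 3.6, 0, 0, 0, 0.6], [-0.12, 0.04, 4.6, 0, 0, 0, 0.6], [-0.12, 0.04, 4.92, 0, 0, 0, 0.6], [-0.12, 0.04, 4.92, 0, 0, 0, 0.6]]' 60; python3 to.py .505 -.3025 .072 2.164
python3 - <<'E'
from h import *
b=snap('side','side7')['pixels'];t=snap('top','top7')['pixels']
f=lambda i,x0,y0,w,h,W,H:cv2.resize(i[y0:y0+h,x0:x0+w],(W,H),interpolation=cv2.INTER_CUBIC)
cv2.imwrite('pics/v7.png',np.hstack([f(b,300,310,80,80,400,400),f(b,275,200,110,110,400,400)])[:,:,::-1])
E
```

```text
time: 18.18
eef_pos: [0.5058, -0.3029, 0.073]
tcp_rot: [0.469, 0.883, 0.0, -0.0]
contact_force: [-0.1, 0.2, 0.4]
opening: 0.6
finger_force: 0.0
d [ 0.0008 -0.0005  0.001 ] rot [-0.     -0.0002  0.0011] q1,q6 [-0.712 -1.306]
```

View pics/v7.png

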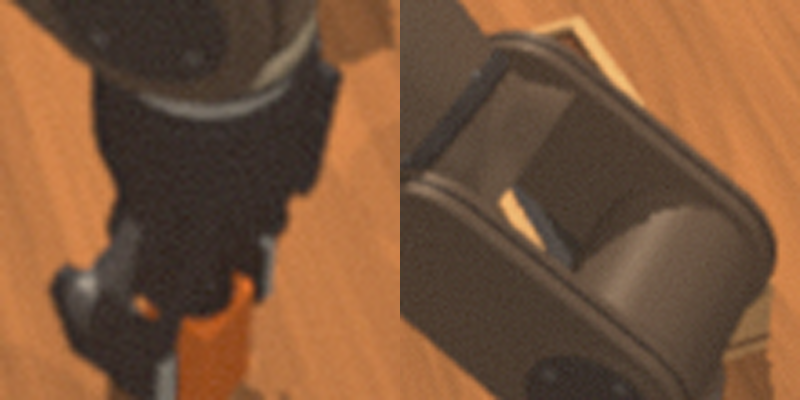

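In the tool's units: -0.16 m is -6.4, -0.12 m is -4.8.

```bash
python3 inch.py '[[0, 0, 0, 0, 0, 0, 0.1], [0, 0, 0, 0, 0, 0, 0.1], [0, 0, 0, 0, 0, 0, 0.1], [0, 0, 0, 0, 0, 0, 0.1], [0, 0, 0, 0, 0, 0, 0.1], [0, 0, 0, 0, 0, 0, 0.1]]' 80; python3 inch.py '[[0, 0, -0.4, 0, 0, 0, 0.1], [0, 0, -1.6, 0, 0, 0, 0.1], [0, 0, -3.2, 0, 0, 0, 0.1], [0, 0, -4.8, 0, 0, 0, 0.1], [0, 0, -6.4, 0, 0, 0, 0.1], [0, 0, -6.4, 0, 0, 0, 0.1]]'; python3 to.py .607 -.047 .18 3.1887
python3 - <<'E'
from h import *
s=ctrl.get_state();print(s['qpos'])
b=snap('side','side8')['pixels'];t=snap('top','top8')['pixels']
u,v=proj(load('side8'),s['eef_pos']).astype(int);print(u,v)
f=lambda i,x0,y0,w,h,W,H:cv2.resize(i[y0:y0+h,x0:x0+w],(W,H),interpolation=cv2.INTER_CUBIC)
cv2.imwrite('pics/v8.png',f(b,u-50,v-50,100,110,500,550)[:,:,::-1])
E
```

```text
time: 19.02
eef_pos: [0.5064, -0.3044, 0.0747]
tcp_rot: [0.47, 0.883, -0.0, 0.001]
contact_force: [-0.8, 1.1, 6.4]
opening: 0.339
finger_force: 78.6
time: 19.77
eef_pos: [0.5069, -0.3048, 0.2374]
tcp_rot: [0.47, 0.883, -0.001, 0.004]
contact_force: [-0.5, 0.4, -1.1]
opening: 0.348
finger_force: 78.1
d [0.1583 0.227  0.0566] rot [-0.002   0.0081 -1.0249] q1,q6 [-0.713 -1.306]
[-7.12881782e-01  9.50215505e-02  1.78644999e+00  8.32547691e-06
  1.25216537e+00 -1.30584413e+00]
342 322
```

View pics/v8.png

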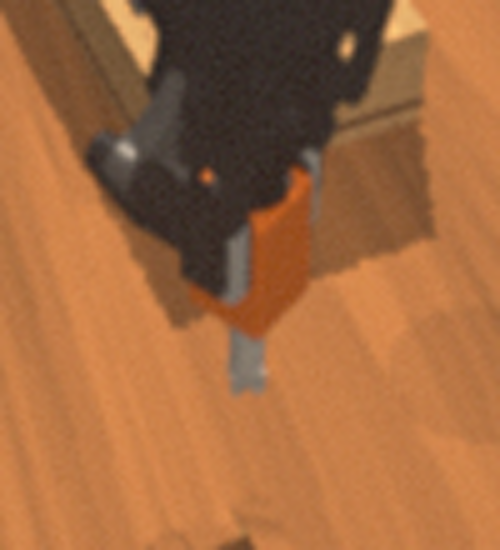

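```bash
python3 - <<'E'
from h import *
S=load('side8');p=atz(S,341.2,349.0,.1667);s=ctrl.get_state();print(p,totool(p))
E
python3 inch.py '[[6.32, 9.08, 0, 0, 0, -5.125, 0.1], [6.32, 9.08, 0, 0, 0, -5.125, 0.1], [6.32, 9.08, 0, 0, 0, -5.125, 0.1], [6.32, 9.08, 0, 0, 0, -5.125, 0.1], [6.32, 9.08, 0.8, 0, 0, -5.125, 0.1], [6.32, 9.08, 1.6, 0, 0, -5.125, 0.1], [6.32, 9.08, 2.24, 0, 0, -5.125, 0.1], [6.32, 9.08, 2.24, 0, 0, -5.125, 0.1], [6.32, 9.08, 2.24, 0, 0, -5.125, 0.1]]'; python3 to.py .607 -.047 .16 3.1887
python3 - <<'E'
from h import *
s=ctrl.get_state();b=snap('side','side9')['pixels'];t=snap('top','top9')['pixels']
u,v=proj(load('side9'),[.607,-.047,.09]).astype(int);print(u,v)
f=lambda i,x0,y0,w,h,W,H:cv2.resize(i[y0:y0+h,x0:x0+w],(W,H),interpolation=cv2.INTER_CUBIC)
cv2.imwrite('pics/v9.png',f(b,u-30,v-25,60,50,720,600)[:,:,::-1])
E
```

```text
[ 0.50707826 -0.30420816  0.1667    ] [-0.00201657  0.00121758  0.0655282 ]
time: 21.0
eef_pos: [0.6055, -0.0463, 0.1771]
tcp_rot: [-0.023, 1.0, -0.0, 0.0]
contact_force: [0.4, -0.6, -0.4]
opening: 0.34
finger_force: 78.3
d [-0.0015 -0.0008  0.0171] rot [-0.0001  0.0002 -0.0015] q1,q6 [-0.243 -1.86 ]
346 268
```

View pics/v9.png

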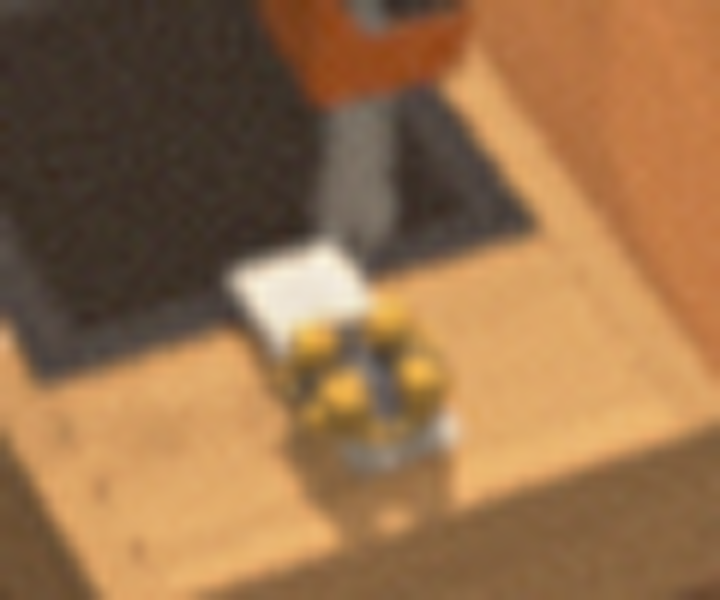

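```bash
python3 - <<'E'
from h import *
S=load('side9')
for z in(.1034,.1064):print('tip',atz(S,345.96,263.0,z))
print('screw',atz(S,346.4,272.96,.074),atz(S,346.4,272.96,.076))
print(ctrl.get_state()['eef_pos'])
E
```

```text
tip [ 0.60709443 -0.04370428  0.1034    ]
tip [ 0.60600642 -0.04661563  0.1064    ]
screw [ 0.60819737 -0.04605155  0.074     ] [ 0.6074957  -0.04791598  0.076     ]
[ 0.60594644 -0.04632844  0.17804438]
```

In the tool's units: -0.0006 m is -0.024, 0.027 m is 1.08.

```bash
python3 inch.py '[[-0.056, -0.024, 0.6, 0, 0, 0, 0.1], [-0.056, -0.024, 1, 0, 0, 0, 0.1], [-0.056, -0.024, 1.08, 0, 0, 0, 0.1], [-0.056, -0.024, 1.08, 0, 0, 0, 0.1], [-0.056, -0.024, 1.08, 0, 0, 0, 0.1]]'; python3 to.py .6073 -.0468 .1407 3.1887;  python3 inch.py '[[0, 0, 0.08, 0, 0, 0, 0.1], [0, 0, 0.16, 0, 0, 0, 0.1], [0, 0, 0.2, 0, 0, 0, 0.1], [0, 0, 0.2, 0, 0, 0, 0.1]]'; python3 to.py .6073 -.0468 .1407 3.1887
```

```text
time: 21.72
eef_pos: [0.6071, -0.0463, 0.1503]
tcp_rot: [-0.024, 1.0, -0.0, 0.0]
contact_force: [-0.6, -0.4, -1.2]
opening: 0.341
finger_force: 78.3
d [-0.0002 -0.0005  0.0096] rot [-0.0002  0.0008  0.0002] q1,q6 [-0.243 -1.861]
time: 22.22
eef_pos: [0.6069, -0.0462, 0.1449]
tcp_rot: [-0.024, 1.0, 0.0, 0.0]
contact_force: [1.0, -0.1, -1.1]
opening: 0.343
finger_force: 78.3
d [-0.0004 -0.0006  0.0042] rot [0.     0.0003 0.0001] q1,q6 [-0.243 -1.861]
```

```bash
python3 inch.py '[[0, -0.02, 0.08, 0, 0, 0, 0.1], [0, -0.02, 0.16, 0, 0, 0, 0.1], [0, -0.02, 0.2, 0, 0, 0, 0.1], [0, -0.02, 0.2, 0, 0, 0, 0.1]]'; python3 to.py .6073 -.0468 .1407 3.1887
```

```text
time: 22.72
eef_pos: [0.6071, -0.0468, 0.1406]
tcp_rot: [-0.024, 1.0, -0.0, 0.0]
contact_force: [-0.2, 1.0, 4.1]
opening: 0.343
finger_force: 78.9
d [-0.0002  0.     -0.0001] rot [-0.0002  0.0006  0.0001] q1,q6 [-0.243 -1.861]
```

In the tool's units: 0.0019 m is 0.076, 0.0017 m is 0.068, 1.3 rad is 6.5.

```bash
python3 inch.py '[[0, 0, 0.012, 0, 0, 0.75, 0.1], [0, 0, 0.012, 0, 0, 1.5, 0.1], [0, 0, 0.02, 0, 0, 2.25, 0.1], [0, 0, 0.032, 0, 0, 3, 0.1], [0, 0, 0.04, 0, 0, 3.75, 0.1], [0, 0, 0.052, 0, 0, 4.5, 0.1], [0, 0, 0.06, 0, 0, 5.25, 0.1], [0, 0, 0.068, 0, 0, 6, 0.1], [0, 0, 0.076, 0, 0, 6.5, 0.1], [0, 0, 0.076, 0, 0, 6.5, 0.1]]'; python3 - <<'E'
from h import *
s=ctrl.get_state();print(s['wrist_torque'],s['qpos'][5],s['eef_pos'])
c=snap('top','top10')
E
```

```text
time: 23.98
eef_pos: [0.6081, -0.0469, 0.1391]
tcp_rot: [0.586, 0.81, 0.001, 0.002]
contact_force: [1.3, 0.4, 3.0]
opening: 0.339
finger_force: 79.0
[ 0.05004249 -0.35912125  0.01540209] -0.5626801042752081 [ 0.60807198 -0.04692185  0.13913506]
```

```bash
python3 inch.py '[[0, 0, 0.016, 0, 0, 0.75, 0.1], [0, 0, 0.024, 0, 0, 1.5, 0.1], [0, 0, 0.032, 0, 0, 2.25, 0.1], [0, 0, 0.044, 0, 0, 3, 0.1], [0, 0, 0.052, 0, 0, 3.75, 0.1], [0, 0, 0.064, 0, 0, 4.5, 0.1], [0, 0, 0.072, 0, 0, 5.25, 0.1], [0, 0, 0.08, 0, 0, 6, 0.1], [0, 0, 0.088, 0, 0, 6.5, 0.1], [0, 0, 0.088, 0, 0, 6.5, 0.1]]'; python3 inch.py '[[0, 0, 0.012, 0, 0, 0.65, 0.1], [0, 0, 0.02, 0, 0, 1.3, 0.1], [0, 0, 0.028, 0, 0, 1.95, 0.1], [0, 0, 0.036, 0, 0, 2.5, 0.1], [0, 0, 0.04, 0, 0, 2.85, 0.1], [0, 0, 0.04, 0, 0, 2.85, 0.1]]'; python3 - <<'E'
from h import *
s=ctrl.get_state();print(s['wrist_torque'],s['qpos'][5],s['eef_pos'])
E
```

```text
time: 25.28
eef_pos: [0.6077, -0.0466, 0.137]
tcp_rot: [0.957, 0.291, 0.001, 0.0]
contact_force: [1.0, 0.5, 5.4]
opening: 0.338
finger_force: 79.2
time: 26.02
eef_pos: [0.6077, -0.0464, 0.1361]
tcp_rot: [1.0, 0.011, 0.001, -0.0]
contact_force: [1.4, 1.6, 4.6]
opening: 0.335
finger_force: 79.3
[ 0.33954796 -0.17938505  0.0622998 ] 1.3061318623781137 [ 0.60771793 -0.04644961  0.13606203]
```

```bash
for i in 1; do python3 inch.py '[[0, 0, 0.008, 0, 0, 0.4, 0.1], [0, 0, 0.012, 0, 0, 0.8, 0.1], [0, 0, 0.016, 0, 0, 1.1, 0.1], [0, 0, 0.016, 0, 0, 1.1, 0.1]]'; python3 -c "
from h import *
s=ctrl.get_state();print(s['wrist_torque'],s['qpos'][5],s['eef_pos'])"; done;  python3 inch.py '[[0, 0, 0.008, 0, 0, 0.3, 0.1], [0, 0, 0.008, 0, 0, 0.6, 0.1], [0, 0, 0.008, 0, 0, 0.6, 0.1]]'; python3 -c "
from h import *
s=ctrl.get_state();print(s['wrist_torque'],s['qpos'][5],s['eef_pos'])"
```

```text
time: 26.52
eef_pos: [0.6078, -0.0464, 0.1357]
tcp_rot: [0.995, -0.099, 0.001, -0.0]
contact_force: [0.1, 2.3, 6.3]
opening: 0.346
finger_force: 79.3
[ 0.38665743 -0.27612734 -0.00464416] 1.5260594265069483 [ 0.60778323 -0.04638977  0.13572642]
time: 26.9
eef_pos: [0.6078, -0.0463, 0.1355]
tcp_rot: [0.987, -0.159, 0.001, -0.001]
contact_force: [0.2, 1.5, 5.0]
opening: 0.339
finger_force: 79.3
[ 0.40485694 -0.251606   -0.01165017] 1.6460527819877684 [ 0.60782855 -0.04632902  0.13551933]
```

```bash
python3 inch.py '[[0, 0, 0, 0, 0, 0.4, 0.1], [0, 0, 0, 0, 0, 0.8, 0.1], [0, 0, 0, 0, 0, 1.1, 0.1], [0, 0, 0, 0, 0, 1.1, 0.1]]'; python3 -c "
from h import *
for i in range(3):
  s=ctrl.get_state();print(s['time'],s['wrist_torque'],s['qpos'][5],s['eef_pos'],s['joint_efforts'][5]); c=snap('side','s11')"
```

```text
time: 27.4
eef_pos: [0.6077, -0.0464, 0.1355]
tcp_rot: [0.964, -0.265, 0.001, -0.0]
contact_force: [0.8, 1.3, 5.1]
opening: 0.342
finger_force: 81.3
27.4 [ 0.37252499 -0.29581614  0.52210838] 1.864230222499981 [ 0.6077058  -0.04639854  0.13549388] 0.528219323605299
27.45 [ 0.3866189  -0.25985292  0.4460289 ] 1.8639371849292024 [ 0.60770218 -0.04637371  0.13548779] 0.4890376143157482
27.5 [ 0.36168681 -0.25358717  0.49692945] 1.8638977259304943 [ 0.60770467 -0.04640301  0.1354984 ] 0.48077015206217766
```

```bash
python3 inch.py '[[0, 0, 0, 0, 0, -0.5, 0.1], [0, 0, 0, 0, 0, -1, 0.1], [0, 0, -0.16, 0, 0, -1, 0.1], [0, 0, -0.48, 0, 0, -1, 0.1], [0, 0, -1.6, 0, 0, -1, 0.1], [0, 0, -3.6, 0, 0, -1, 0.1], [0, 0, -4, 0, 0, -1, 0.1], [0, 0, -4, 0, 0, -1, 0.1]]'; python3 to.py .5064 -.3044 .2347 -.977
```

```text
time: 28.55
eef_pos: [0.6064, -0.0469, 0.2343]
tcp_rot: [0.985, -0.17, -0.0, 0.0]
contact_force: [0.1, 0.9, -1.6]
opening: 0.338
finger_force: 78.8
d [-0.008   0.2761 -0.0003] rot [7.000e-04 4.000e-04 6.357e-01] q1,q6 [-0.244  1.669]
```

```bash
python3 inch.py '[[-0.32, 11.04, 0, 0, 0, 3.18, 0.1], [-0.32, 11.04, 0, 0, 0, 3.18, 0.1], [-0.32, 11.04, 0, 0, 0, 3.18, 0.1], [-0.32, 11.04, 0, 0, 0, 3.18, 0.1], [-0.32, 11.04, 0, 0, 0, 3.18, 0.1], [-0.32, 11.04, 0, 0, 0, 3.18, 0.1], [-0.32, 11.04, 0, 0, 0, 3.18, 0.1], [-0.32, 11.04, 0, 0, 0, 3.18, 0.1]]'; python3 to.py .5064 -.3044 .150 -.977
python3 - <<'E'
from h import *
S=snap('side','s12');T=snap('top','t12')
s=ctrl.get_state();tip=s['eef_pos']-[0,0,.0707]
b=S['pixels'].astype(int);a=cv2.imread('pics/side8.png')[:,:,::-1].astype(int)
# bit: grey pixels near projected tip
for n,im,e in(('s12',b,s['eef_pos']),('side8',a,np.array([.5069,-.3048,.2374]))):
    u,v=proj(load(n),e-[0,0,.0707]);u,v=int(u),int(v);r=im[v-22:v+12,u-14:u+15]
    m=((r[...,0]-r[...,2]<45)&(r.max(2)>70)).astype(np.uint8);k,l,st,ce=cv2.connectedComponentsWithStats(m)
    print(n,(u,v),[(st[i].tolist(),ce[i].round(1).tolist()) for i in range(1,k) if st[i,4]>15])
E
```

```text
time: 29.55
eef_pos: [0.5071, -0.3027, 0.2334]
tcp_rot: [0.883, -0.469, -0.001, -0.0]
contact_force: [0.4, -0.4, -0.8]
opening: 0.337
finger_force: 78.9
d [0.0011 0.0015 0.0834] rot [0.0003 0.0017 0.0015] q1,q6 [-0.71   1.836]
s12 (341, 349) [([8, 0, 6, 6, 26], [11.0, 2.5]), ([11, 12, 6, 12, 59], [13.5, 17.7])]
side8 (341, 349) [([9, 0, 6, 5, 24], [11.5, 1.9]), ([11, 12, 7, 11, 61], [13.7, 17.1])]
```

In the tool's units: 0.12 m is 4.8, 0.11 m is 4.4.

```bash
python3 inch.py '[[0.04, 0.04, 1.6, 0, 0, 0, 0.1], [0.04, 0.04, 3.32, 0, 0, 0, 0.1], [0.04, 0.04, 3.8, 0, 0, 0, 0.1], [0.04, 0.04, 4.4, 0, 0, 0, 0.1], [0.04, 0.04, 4.8, 0, 0, 0, 0.1], [0.04, 0.04, 4.8, 0, 0, 0, 0.1]]';python3 to.py .5064 -.3044 .0747 -.977
```

```text
time: 30.4
eef_pos: [0.5067, -0.3055, 0.1142]
tcp_rot: [0.883, -0.469, -0.0, -0.0]
contact_force: [-0.3, -0.2, -0.1]
opening: 0.339
finger_force: 78.9
d [-0.0011 -0.0004  0.0395] rot [ 0.      0.0002 -0.0001] q1,q6 [-0.714  1.834]
```

In the tool's units: 0.039 m is 1.56, 0.038 m is 1.52.

```bash
python3 inch.py '[[-0.04, 0, 0.6, 0, 0, 0, 0.1], [-0.04, 0, 1.12, 0, 0, 0, 0.1], [-0.04, 0, 1.4, 0, 0, 0, 0.1], [-0.04, 0, 1.52, 0, 0, 0, 0.1], [-0.04, 0, 1.56, 0, 0, 0, 0.1], [-0.04, 0, 1.56, 0, 0, 0, 0.1]]';python3 to.py .5064 -.3044 .0747 -.977
```

```text
time: 31.15
eef_pos: [0.5063, -0.3049, 0.0755]
tcp_rot: [0.883, -0.469, 0.0, 0.0]
contact_force: [0.0, 0.7, -1.1]
opening: 0.342
finger_force: 78.9
d [-0.0004 -0.0004  0.0008] rot [-0.0001 -0.0006 -0.0002] q1,q6 [-0.714  1.834]
```

```bash
python3 inch.py '[[0, 0, 0.04, 0, 0, 0, 0.1], [0, 0, 0.04, 0, 0, 0, 0.1]]'; python3 inch.py '[[0, 0, 0, 0, 0, 0, 0.6], [0, 0, 0, 0, 0, 0, 0.6], [0, 0, 0, 0, 0, 0, 0.6], [0, 0, 0, 0, 0, 0, 0.6]]'; python3 inch.py '[[0, 0, -0.8, 0, 0, 0, 0.6], [0, 0, -2.4, 0, 0, 0, 0.6], [0, 0, -4.8, 0, 0, 0, 0.6], [0, 0, -6, 0, 0, 0, 0.6], [0, 0, -6, 0, 0, 0, 0.6]]'; python3 to.py .42 -.5 .25
```

```text
time: 31.4
eef_pos: [0.5064, -0.3049, 0.0747]
tcp_rot: [0.883, -0.469, 0.001, 0.0]
contact_force: [0.4, -0.2, 1.1]
opening: 0.34
finger_force: 79.3
time: 31.9
eef_pos: [0.5061, -0.3047, 0.0742]
tcp_rot: [0.883, -0.469, -0.0, -0.0]
contact_force: [-0.3, -0.0, -0.3]
opening: 0.605
finger_force: 0.0
time: 32.52
eef_pos: [0.5078, -0.3061, 0.2299]
tcp_rot: [0.883, -0.469, 0.005, 0.001]
contact_force: [-0.1, -0.6, -0.3]
opening: 0.599
finger_force: 0.0
d [ 0.1117  0.1812 -0.0195] rot [0. 0. 0.] q1,q6 [-0.713  1.834]
```

In the tool's units: 0.18 m is 7.2, 0.11 m is 4.4.

```bash
python3 inch.py '[[4.4, 7.2, -0.8, 0, 0, 0, 0.6], [4.4, 7.2, -0.8, 0, 0, 0, 0.6], [4.4, 7.2, -0.8, 0, 0, 0, 0.6], [4.4, 7.2, -0.8, 0, 0, 0, 0.6], [4.4, 7.2, -0.8, 0, 0, 0, 0.6], [4.4, 7.2, -0.8, 0, 0, 0, 0.6]]'; python3 - <<'E'
from h import *
for n in('side','top'):
    c=snap(n,n+'13');b=c['pixels'].astype(int);a=cv2.imread(f'pics/{n}0.png')[:,:,::-1].astype(int)
    d=abs(a-b).max(2)
    for nm,p in(('driver',[.505,-.303,.09]),('capregion',[.505,-.303,.11]),('screw',[.607,-.047,.07]),('lid',[.596,.037,.06]),('lidopen',[.585,.15,.055]),('c1',[.434,.139,.02]),('c2',[.446,-.049,.02])):
        u,v=proj(load(n+'13'),p).astype(int);w=d[v-9:v+10,u-9:u+10];print(n,nm,(u,v),'mean',w.mean().round(1),'n>50',(w>50).sum())
    h=cv2.cvtColor(c['pixels'],cv2.COLOR_RGB2HSV);m=((h[...,1]<60)&(h[...,2]>150)).astype(np.uint8);k,l,st,ce=cv2.connectedComponentsWithStats(m)
    print([(ce[i].round().tolist(),st[i,2:].tolist()) for i in range(1,k) if 10<st[i,4]<400 and ce[i][1]>120])
    for nm,rect in(('cap',(320,350,40,30) if n=='side' else (445,245,30,30)),):
        x,y,w,hh=rect
        for im in(a,b):
            r=im[y:y+hh,x:x+w];mm=((r.max(2)<85)&(r[...,0]-r[...,2]<30)).astype(np.uint8);k,l,st,ce=cv2.connectedComponentsWithStats(mm);i=1+np.argmax(st[1:,4]) if k>1 else 0;print(nm,ce[i]+[x,y],st[i])
E
```

```text
time: 33.28
eef_pos: [0.419, -0.4949, 0.2433]
tcp_rot: [0.883, -0.469, -0.001, -0.001]
contact_force: [-0.0, -0.4, -0.3]
opening: 0.597
finger_force: 0.0
side driver (np.int64(339), np.int64(374)) mean 57.5 n>50 219
side capregion (np.int64(339), np.int64(367)) mean 62.1 n>50 200
side screw (np.int64(345), np.int64(274)) mean 78.0 n>50 216
side lid (np.int64(330), np.int64(254)) mean 25.2 n>50 59
side lidopen (np.int64(312), np.int64(227)) mean 25.3 n>50 4
side c1 (np.int64(256), np.int64(252)) mean 44.9 n>50 160
side c2 (np.int64(278), np.int64(305)) mean 41.4 n>50 131
[([290.0, 438.0], [5, 5, 16]), ([272.0, 464.0], [36, 27, 326])]
cap [339.36283186 367.03539823] [ 14  12  12  11 113]
cap [331.60687023 362.98473282] [  0   0  33  30 524]
top driver (np.int64(462), np.int64(261)) mean 11.1 n>50 13
top capregion (np.int64(464), np.int64(260)) mean 10.9 n>50 13
top screw (np.int64(368), np.int64(224)) mean 15.6 n>50 33
top lid (np.int64(339), np.int64(228)) mean 3.9 n>50 0
top lidopen (np.int64(299), np.int64(232)) mean 3.6 n>50 0
top c1 (np.int64(302), np.int64(286)) mean 56.8 n>50 184
top c2 (np.int64(367), np.int64(283)) mean 55.1 n>50 182
[([427.0, 201.0], [19, 14, 151]), ([359.0, 226.0], [8, 8, 54]), ([480.0, 304.0], [19, 35, 216])]
cap [464.66037736 260.22641509] [16 12  8  8 53]
cap [465.22916667 259.91666667] [17 12  8  7 48]
```

```bash
python3 to.py .244 -.629 .231 -.4; python3 inch.py '[[0, 8.4, 0, 0, 0, 0, 0.6], [0, 8.4, 0, 0, 0, 0, 0.6], [0, 8.4, 0, 0, 0, 0, 0.6], [0, 8.4, 0, 0, 0, 0, 0.6], [0, 8.4, 0, 0, 0, 0, 0.6], [0, 8.4, 0, 0, 0, 0, 0.6], [0, 8.4, 0, 0, 0, 0, 0.6]]';python3 - <<'E'
from h import *
for n in('side','top'):
    c=snap(n,n+'14');b=c['pixels'];a=cv2.imread(f'pics/{n}0.png')[:,:,::-1]
    for im in(a,b):
        h=cv2.cvtColor(np.ascontiguousarray(im),cv2.COLOR_RGB2HSV);m=((h[...,1]<60)&(h[...,2]>150)).astype(np.uint8);k,l,st,ce=cv2.connectedComponentsWithStats(m)
        print(n,[(ce[i].round(1).tolist(),st[i,2:].tolist()) for i in range(1,k) if 10<st[i,4]<500 and ce[i][1]>120])
        x,y,w,hh=(320,350,40,30) if n=='side' else (445,245,30,30)
        r=im[y:y+hh,x:x+w].astype(int);mm=((r.max(2)<85)&(r[...,0]-r[...,2]<30)).astype(np.uint8);k,l,st,ce=cv2.connectedComponentsWithStats(mm);i=1+np.argmax(st[1:,4]) if k>1 else 0;print('cap',ce[i]+[x,y],st[i])
    d=abs(a.astype(int)-b).max(2)
    for nm,p in(('driver',[.505,-.303,.09]),('screw',[.607,-.047,.07]),('lid',[.596,.037,.06]),('lidopen',[.585,.15,.055])):
        u,v=proj(load(n+'14'),p).astype(int);w=d[v-9:v+10,u-9:u+10];print(nm,'mean',w.mean().round(1),'n>50',(w>50).sum())
E
```

```text
d [0.0127 0.2205 0.0126] rot [-0.0008  0.001  -0.5751] q1,q6 [-1.024  1.522]
time: 34.25
eef_pos: [0.2462, -0.613, 0.2443]
tcp_rot: [0.884, -0.468, 0.0, -0.0]
contact_force: [-0.2, -0.6, 0.7]
opening: 0.601
finger_force: 0.0
side [([92.5, 153.9], [4, 7, 11]), ([224.5, 182.3], [11, 5, 28]), ([340.3, 266.5], [11, 9, 56]), ([409.2, 328.3], [12, 10, 13]), ([415.1, 343.4], [24, 20, 356])]
cap [339.36283186 367.03539823] [ 14  12  12  11 113]
side [([340.5, 268.0], [10, 8, 55]), ([409.6, 328.9], [12, 9, 15]), ([415.1, 343.4], [24, 21, 359])]
cap [339.8490566  367.76415094] [ 14  13  12  11 106]
driver mean 11.7 n>50 13
screw mean 29.3 n>50 78
lid mean 5.0 n>50 0
lidopen mean 3.8 n>50 0
top [([426.6, 201.0], [19, 14, 152]), ([359.2, 226.0], [8, 8, 52]), ([481.5, 307.5], [22, 41, 256])]
cap [464.66037736 260.22641509] [16 12  8  8 53]
top [([426.7, 200.9], [19, 15, 153]), ([359.1, 226.2], [8, 8, 52]), ([481.5, 307.4], [22, 41, 254])]
cap [465.14285714 259.91836735] [16 12  9  7 49]
driver mean 10.9 n>50 14
screw mean 14.7 n>50 31
lid mean 4.1 n>50 0
lidopen mean 3.0 n>50 0
```

```bash
python3 -c "
from plant import ctrl
print(ctrl.sign_off())"
```

```text
the job is handed in; nothing more can be done
None
```

The job is handed in at about 34 s on the robot clock: all four checkers are in the box (I found no dice on the table), the lid is shut, the screw is turned to its stop, and the screwdriver is back upright in its rack hole; the final pictures show the opener and cup unmoved, while the snack stand was not re-measured at the end, though the arm stayed well clear of it.

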